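Find the sealed case that rattles and hold it out over the padded mat

TASK

One of the three sealed cases has a loose ball, a round scroll weight, in it, the other two are packed tight: shake them gently end to end to find out which one rattles. Put the two quiet ones gently in the wooden packing tray, flat on its floor, and hold the rattling one out for the colleague across the table: about 15 cm above the middle of the blue padded mat, level and still; finish while holding it there. Keep the cases the right way up all the time and leave the tub, the brush and the iron weight alone.

Things in the scene. Friction and masses are not known exactly. Their poses are not given: they have to be found in the camera images.
- case_a: sealed aluminium case, upright, 140 mm (its x) by 60 mm (its y), 50 mm high, yellow tape round the lid's seam, blank label on top, 0.22 to 0.33 kg in all. Origin at the centre of its underside, z up. The three cases look alike and hold equal weights; which one rattles is drawn anew each time, whatever its name.
- case_b: a case just like case_a. Whichever of the three rattles has inside a loose 120 g metal ball, 30 mm across, on a flat floor 132 mm long (geom ..._inside_floor, touched by nothing else): shaken or leant along its length, it rolls freely from end to end, 51 mm either side of the middle, and knocks on the end walls.
- case_c: a case just like case_a. In whichever two are quiet, the contents of equal weight are packed in the middle with 0.3 mm of play: shaken or leant, their weight stays where it is.
- tray: shallow open packing tray of light wood, fixed to the table: 200 mm (its x) by 300 mm (its y) outside, walls 6 mm thick and 22 mm high, flat floor 6 mm above the table. Origin on the table under its centre. Room for two cases side by side along its y.
- mat: dark blue padded mat on the far side of the table, fixed: 160 mm (its x) by 200 mm (its y), 8 mm thick. Origin on the table under its centre.
- tub: round open wooden water tub with two copper hoops, 196 mm across, 75 mm high, loose bystander. Origin at the centre of its underside.
- brush: flat wooden paste brush lying on the table, about 210 mm long, 60 mm wide and 12 mm high, loose bystander. Origin 37 mm behind the front edge of its wooden head; the handle runs to its -x, to 140 mm.
- weight: dark iron paperweight, 100 mm (its x) by 30 mm, 30 mm high with its knob, loose bystander. Origin at the centre of its underside.
Things that resemble listed ones, but are neither listed nor needed, are in the scene too. Leave any green look-alike of the case_c alone.

How it is judged:
At the end, for the whole second after the job is handed in: The case with the loose ball (contact on its inner floor) is held in the fingers, still, tilted under 15 degrees, underside 0.10 to 0.22 m above the table, centre within 60 mm of the mat's centre seen from above; the other two stand flat, at rest and let go on the tray's floor (((contact force between case_a_inside_floor and anything else above 0.1 N and horizontal distance between case_a and mat below 0.06 m and height (world z) of case_a between 0.1 and 0.22 m and angle between case_a's own z axis and vertical below 0.26 rad and linear speed of case_a below 0.05 m/s and contact force between case_a and the fingers above 2 N and x of case_b in the frame of tray between -0.095 and 0.095 m and y of case_b in the frame of tray between -0.145 and 0.145 m and z of each of case_b, case_c in the frame of tray below 0.01 m and angle between each of case_b, case_c's own z axis and vertical below 0.1 rad and linear speed of each of case_b, case_c below 0.03 m/s and contact force between each of case_b, case_c and the fingers below 0.1 N and x of case_c in the frame of tray between -0.095 and 0.095 m and y of case_c in the frame of tray between -0.145 and 0.145 m) or (contact force between case_b_inside_floor and anything else above 0.1 N and horizontal distance between case_b and mat below 0.06 m and height (world z) of case_b between 0.1 and 0.22 m and angle between case_b's own z axis and vertical below 0.26 rad and linear speed of case_b below 0.05 m/s and contact force between case_b and the fingers above 2 N and x of case_a in the frame of tray between -0.095 and 0.095 m and y of case_a in the frame of tray between -0.145 and 0.145 m and z of each of case_a, case_c in the frame of tray below 0.01 m and angle between each of case_a, case_c's own z axis and vertical below 0.1 rad and linear speed of each of case_a, case_c below 0.03 m/s and contact force between each of case_a, case_c and the fingers below 0.1 N and x of case_c in the frame of tray between -0.095 and 0.095 m and y of case_c in the frame of tray between -0.145 and 0.145 m) or (contact force between case_c_inside_floor and anything else above 0.1 N and horizontal distance between case_c and mat below 0.06 m and height (world z) of case_c between 0.1 and 0.22 m and angle between case_c's own z axis and vertical below 0.26 rad and linear speed of case_c below 0.05 m/s and contact force between case_c and the fingers above 2 N and x of case_a in the frame of tray between -0.095 and 0.095 m and y of case_a in the frame of tray between -0.145 and 0.145 m and z of each of case_a, case_b in the frame of tray below 0.01 m and angle between each of case_a, case_b's own z axis and vertical below 0.1 rad and linear speed of each of case_a, case_b below 0.03 m/s and contact force between each of case_a, case_b and the fingers below 0.1 N and x of case_b in the frame of tray between -0.095 and 0.095 m and y of case_b in the frame of tray between -0.145 and 0.145 m))); the arm keeps its last pose, push and grip.
It fails at once if a case is tipped more than 60 degrees (angle between any of case_a, case_b, case_c's own z axis and vertical above 1.05 rad).
It fails at once if a case hits the table or tray: it moves faster than 0.6 m/s with its underside less than 20 mm above the table ((height (world z) of case_a below 0.02 m and linear speed of case_a above 0.6 m/s) or (height (world z) of case_b below 0.02 m and linear speed of case_b above 0.6 m/s) or (height (world z) of case_c below 0.02 m and linear speed of case_c above 0.6 m/s)).
It fails at once if the tub, the brush or the weight is moved more than 30 mm (distance of any of tub, brush, weight from where it was at the start of the episode above 0.03 m).
It also fails if it takes over 72 s, if anything falls off the work surface, if the arm or the gripper's body presses on something with over 40 N, if the wrist force passes 120 N, or if a joint passes its speed limit or range.

ROBOT

A 6-joint arm with a two-finger parallel gripper is mounted at the origin on the work surface. World frame = base frame: x ahead of the robot, y to its left, z up, the work surface at z = 0. Lengths are in m, angles in rad, forces in N, time in s.
With the tool pointing down it reaches from about 0.35 to 0.875 m from the base axis. Payload 4.2 kg.
Tool frame: the origin (TCP) lies between the finger pads; the fingertips stand 17 mm ahead of it and the grasp point (between the pads) lies 2 mm behind it (manip.nose_length is the distance from the TCP to the fingertips, in m); z points along the fingers, y is the line along which they close (so a half turn about z gives the same grasp; the last joint's range is limited). The gripper opens to 87 mm and grips with 3 to 60 N. Pads are 19 mm wide; open, the fingers measure 117 mm over their backs; the gripper's body (75 mm by 190 mm) begins 51 mm behind the grasp point.
Start: joints at [-0.901, 0.385, 0.008, 0, -1.194, -0.259], TCP at [0.25, -0.573, 0.24] pointing down, gripper open.
Joint ranges: [-3.14, 3.14], [-1.21, 2.06], [-1.07, 1.41], [-3.16, 2.05], [-2.99, -0.16], [-3.1, 3.1]. Speed limits (rad/s): [2.79, 2.79, 3.14, 3.14, 3.14, 3.14].

INTERFACE

Orientations are given as a unit quaternion [w, x, y, z].
In Python, from workcell import manip, cams gives the robot as it stands.
- The arm moves only by the tool play_rows, never from a script. Its argument "plan" is text: rows parted by semicolons, each of 7 numbers parted by spaces: the shift along the tool's x, y, z in mm, then the turn, a rotation vector about the tool's x, y, z in degrees, then the finger opening in mm, from 0 to 87. In form: tx ty tz rx ry rz jaw; .... A call has 1 to 12 rows; each row is the pose to reach, as a shift and turn from the pose commanded when the call began, along the tool's axes at that moment; what a row does not reach only later rows make up. A row lasts 1/8 s, in which the tool goes at most 62.5 mm and 10.7 degrees, less where a joint would pass 70% of its speed; a pose out of reach is approached as far as the arm can. A call with a gripper value outside its range is refused whole. The fingers move at their own pace and stop on an object; "newtons" is the grip in N (left out, the last holds). Time passes only in rows, so rows that repeat a pose let the fingers close. It gives the time, the measured TCP pose, the force, the opening and the grip force at its end, in the units of the state.
- manip.observe(): the state, without advancing time (a new reading comes with each control period).
- cams.grab_frame(name): name is "scene" or "side" or "wrist"; returns a dict with "pixels" (420x560x3 uint8, red, green, blue), "mtx" (3x3 intrinsics, pixels), "view" (4x4, takes a point from world to camera coordinates); the wrist camera has in their place "tool_from_camera" (4x4, takes a point from camera to tool coordinates, whose origin is the TCP and whose axes are the flange's). Camera axes: x right, y up, looking along -z (the intrinsics and any distortion apply to the point x, -y, -z); pixel columns grow to the right and rows downward; lengths in m; the calibration is good to about 2 mm. A picture is of the moment at which its call begins: read the wrist's pose just before it. There is no depth.
- manip.finish_job(): hands the job in; it is judged then, once.
The state is a dict: "clock": time; "qpos": joint angles; "joint_velocities": joint speeds; "joint_efforts": joint torques, N m; "tcp_pos": TCP position; "eef_rot": TCP orientation; "contact_force": force on the tool from outside, world axes, zero at the start; "ft_torque": the same for the moment, N m; "gripper_width": finger opening in m; "gripper_force": force on a finger pad.
Only numpy, scipy, OpenCV 4.12 (cv2) and the standard library are available. Lean on these libraries where they do the work, as an engineer would, in place of code of your own. Each camera call takes 0.05 s, during which the arm holds its last target. There are 200 camera calls.

## Working session

There is one attempt and no reset: what is moved stays moved. The work goes in short steps, Python scripts to look and compute and a tool call to move; the robot and the scene stay as the last step left them, time stands still between calls to the robot, and variables do not carry over. Pictures are saved under pics/ and viewed, at most 10 in all, crops included, and the job is handed in when it is done.

Besides the shell and the picture viewer there is one more tool, called after ">>>" in YAML: its name, and indented under it one key for each argument. play_rows: Moves the arm, as the interface text tells. Its arguments: {"type":"object","properties":{"plan":{"type":"string"},"newtons":{"type":"number"}},"required":["plan"]}

```bash
ls; mkdir -p pics; python3 - <<'E'
from workcell import manip, cams
import cv2, numpy as np
print(manip.observe())
ims=[]
for n in ["scene","side"]:
    f=cams.grab_frame(n); np.savez(f"{n}.npz",**f); print(n,f["mtx"].tolist(),np.round(f["view"],3).tolist())
    cv2.imwrite(f"pics/{n}0.png",f["pixels"][:,:,::-1])
E
```

```text
pics
{'clock': 0.0, 'qpos': array([-9.01377793e-01,  3.85581003e-01,  6.62858951e-03, -5.18748309e-04,
       -1.19401632e+00, -2.58580991e-01]), 'joint_velocities': array([-1.50874777e-03,  1.01499818e-03,  2.39154408e-03,  5.41847486e-05,
        5.08464002e-04, -1.98467326e-04]), 'joint_efforts': array([ 2.94699230e-04, -3.90667641e+01,  1.87401670e+01,  4.21954751e+00,
        1.09990223e-02, -2.01353300e-04]), 'tcp_pos': array([ 0.24939406, -0.5724635 ,  0.23844297]), 'eef_rot': array([-2.70519912e-04, -2.03883337e-01,  9.78994559e-01,  1.07924755e-03]), 'contact_force': array([-0.33826699, -0.01232391,  0.05623602]), 'ft_torque': array([ 0.10841696, -0.01309541, -0.03475466]), 'gripper_force': 0.0, 'gripper_width': 0.08694327217450165}
scene [[400.13983158829535, 0.0, 280.35879923000806], [0.0, 400.13983158829535, 213.62028827063568], [0.0, 0.0, 1.0]] [[-0.853, 0.521, -0.013, 0.487], [-0.364, -0.577, 0.732, 0.16], [0.373, 0.629, 0.682, -1.281], [0.0, 0.0, 0.0, 1.0]]
side [[392.4038381969952, 0.0, 280.9321702245516], [0.0, 392.4038381969952, 206.05619957069067], [0.0, 0.0, 1.0]] [[-0.948, -0.319, 0.015, 0.532], [0.207, -0.577, 0.79, -0.161], [-0.243, 0.752, 0.612, -0.925], [0.0, 0.0, 0.0, 1.0]]
```

View pics/scene0.png

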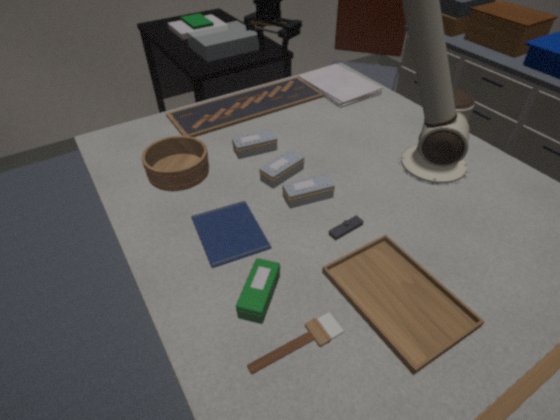

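View pics/side0.png

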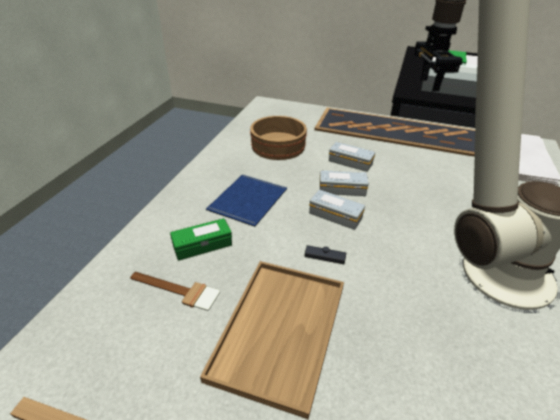

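The scene view shows grey cases at about (255,143), (282,167) and (308,190), the mat at (230,232), the tray at (400,298), the weight at (346,227), the tub at (177,162), the brush at (300,340) and the green look-alike at (259,289). The side view agrees.

```bash
cat > h.py <<'E'
import numpy as np, cv2
def ray(K,V,uv,z):
    d=np.array([(uv[0]-K[0,2])/K[0,0],-(uv[1]-K[1,2])/K[1,1],-1.])
    R=V[:3,:3];o=-R.T@V[:3,3];w=R.T@d
    return o+w*(z-o[2])/w[2]
E
python3 - <<'E'
from h import *
S=np.load("scene.npz");D=np.load("side.npz")
def poly(m):
    c=max(cv2.findContours(m,cv2.RETR_EXTERNAL,cv2.CHAIN_APPROX_NONE)[0],key=cv2.contourArea);return c[:,0].astype(float)
for n,f,lab in[("scene",S,[(251,140),(281,164),(304,186)]),("side",D,[(347,150),(341,177),(323,202)])]:
    K,V=f["mtx"],f["view"];p=f["pixels"]
    hsv=cv2.cvtColor(p,cv2.COLOR_RGB2HSV)
    def rect(m,z):
        c=poly(m);w=np.array([ray(K,V,u,z)[:2] for u in c],np.float32)
        return cv2.minAreaRect(w)
    m=cv2.inRange(hsv,(105,120,30),(125,255,200)); 
    q=np.zeros_like(m)
    q[150:300,170:320]=255
    print(n,"mat",rect(m&q,.008))
    # blue-ish grey tops: stats
    for l in lab:
        x,y=l; print(l,p[y,x],hsv[y,x],ray(K,V,l,.05).round(3), hsv[y-2:y+12:2,x+18].tolist())
    print("pts",{k:ray(K,V,u,z).round(3).tolist() for k,(u,z) in ({"t1":((385,238),.022),"t2":((479,320),.022),"t3":((417,361),.022),"t4":((324,270),.022),"wt":((346,227),.015),"tub":((176,150),.075),"green":((260,280),.05),"brush":((320,330),.01)} if n=="scene" else {"t1":((343,279),.022),"t2":((261,264),.022),"t3":((206,378),.022),"t4":((305,404),.022),"wt":((326,254),.015),"tub":((278,128),.075)}).items()})
a=cv2.resize(S["pixels"][120:215,220:345],None,fx=5,fy=5,interpolation=cv2.INTER_CUBIC)
cv2.imwrite("pics/c.png",a[:,:,::-1])
E
```

```text
scene mat ((0.6905463933944702, -0.04093161225318909), (0.016628149896860123, 0.042379289865493774), 87.22677612304688)
(251, 140) [142 140 144] [135   7 144] [ 0.459 -0.364  0.05 ] [[111, 13, 133], [120, 2, 103], [15, 13, 79], [14, 43, 78], [0, 0, 74], [20, 10, 73], [15, 8, 68]]
(281, 164) [153 149 151] [165   7 153] [ 0.446 -0.199  0.05 ] [[25, 20, 77], [4, 27, 75], [30, 7, 75], [15, 7, 69], [0, 7, 73], [23, 9, 120], [20, 11, 136]]
(304, 186) [153 146 149] [167  12 153] [ 0.446 -0.075  0.05 ] [[109, 20, 137], [110, 17, 136], [120, 5, 108], [20, 20, 77], [17, 90, 85], [15, 14, 73], [90, 7, 72]]
pts {'t1': [0.369, 0.18, 0.022], 't2': [0.364, 0.463, 0.022], 't3': [0.541, 0.46, 0.022], 't4': [0.561, 0.182, 0.022], 'wt': [0.423, 0.092, 0.015], 'tub': [0.697, -0.403, 0.075], 'green': [0.712, 0.148, 0.05], 'brush': [0.656, 0.301, 0.01]}
side mat ((0.6853522658348083, -0.06160785257816315), (0.18655069172382355, 0.15201784670352936), 82.07965087890625)
(347, 150) [214 216 214] [ 60   2 216] [ 0.458 -0.363  0.05 ] [[44, 14, 201], [95, 14, 203], [98, 20, 207], [98, 20, 208], [99, 20, 207], [86, 11, 178], [39, 19, 94]]
(341, 177) [229 228 226] [ 20   3 229] [ 0.444 -0.199  0.05 ] [[98, 20, 208], [98, 20, 208], [98, 20, 205], [97, 17, 195], [73, 14, 167], [30, 14, 94], [23, 47, 114]]
(323, 202) [181 192 195] [ 96  18 195] [ 0.465 -0.063  0.05 ] [[30, 1, 227], [20, 3, 232], [45, 2, 228], [96, 12, 207], [99, 18, 202], [90, 12, 188], [60, 9, 119]]
pts {'t1': [0.361, 0.163, 0.022], 't2': [0.55, 0.181, 0.022], 't3': [0.543, 0.47, 0.022], 't4': [0.366, 0.457, 0.022], 'wt': [0.416, 0.092, 0.015], 'tub': [0.704, -0.387, 0.075]}
```

View pics/c.png

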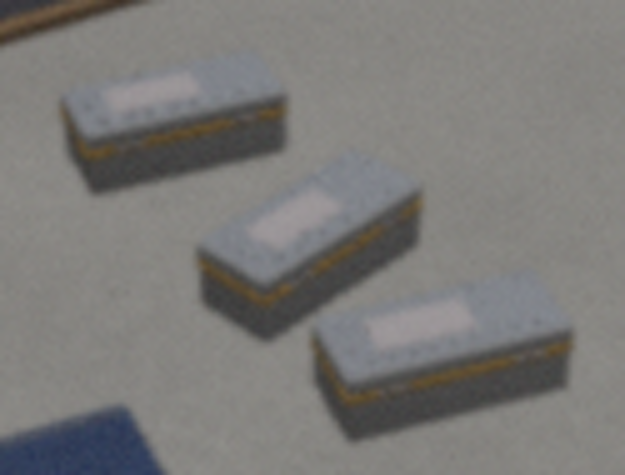

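The crop shows the three cases with clear top corners, e.g. case 1 at crop (62,97), (95,138), (288,97), (262,55). Next I compute their poses.

```bash
python3 - <<'E'
from h import *
S=np.load("scene.npz");K,V=S["mtx"],S["view"]
for n,c in {"far":[(62,97),(95,138),(288,97),(262,55)],"mid":[(198,248),(265,290),(420,187),(355,150)],"near":[(314,332),(350,388),(573,332),(540,272)]}.items():
    w=np.array([ray(K,V,(u/5+220,v/5+120),.05)[:2] for u,v in c])
    d=(w[2]+w[3]-w[0]-w[1])/2;e=(w[1]+w[2]-w[0]-w[3])/2
    print(n,w.mean(0).round(3),"L",np.linalg.norm(d).round(3),"W",np.linalg.norm(e).round(3),"ang",np.degrees(np.arctan2(d[1],d[0])).round(1))
for n,c,z in [("mat",[(193,215),(246,203),(269,241),(214,262)],.008),("tray",[(385,238),(479,320),(417,361),(324,270)],.022)]:
    w=np.array([ray(K,V,u,z)[:2] for u in c]);print(n,w.mean(0).round(3),[np.linalg.norm(w[i]-w[i-1]).round(3) for i in range(4)],w.round(3).tolist())
from workcell import manip
from scipy.spatial.transform import Rotation as R
q=manip.observe()["eef_rot"];print(R.from_quat(q,scalar_first=True).as_matrix().round(3))
E
```

```text
far [ 0.444 -0.36 ] L 0.135 W 0.055 ang 169.0
mid [ 0.441 -0.199] L 0.138 W 0.057 ang -164.5
near [ 0.434 -0.067] L 0.138 W 0.055 ang 169.7
mat [ 0.682 -0.071] [np.float64(0.187), np.float64(0.152), np.float64(0.164), np.float64(0.15)] [[0.746, -0.176], [0.598, -0.142], [0.617, 0.021], [0.767, 0.01]]
tray [0.459 0.321] [np.float64(0.192), np.float64(0.282), np.float64(0.176), np.float64(0.278)] [[0.369, 0.18], [0.364, 0.463], [0.541, 0.46], [0.561, 0.182]]
[[-0.917 -0.399 -0.001]
 [-0.399  0.917  0.002]
 [ 0.     0.002 -1.   ]]
```

```bash
cat >> h.py <<'E'
from workcell import manip,cams
from scipy.spatial.transform import Rotation as Rn
def go(x,y,z,yaw):
    "delta (mm, deg) from the measured pose to tool-down pose whose tool x is at yaw deg (mod 180)"
    s=manip.observe();R0=Rn.from_quat(s["eef_rot"],scalar_first=True).as_matrix()
    best=None
    for k in(0,180):
        a=np.radians(yaw+k);c,n=np.cos(a),np.sin(a)
        R1=np.array([[c,n,0],[n,-c,0],[0,0,-1]])
        r=np.degrees(Rn.from_matrix(R0.T@R1).as_rotvec())
        if best is None or np.linalg.norm(r)<np.linalg.norm(best):best=r
    print("clk",s["clock"],"tcp",s["tcp_pos"].round(4),"q6",s["qpos"][5].round(2),"w",s["gripper_width"].__round__(4))
    print("shift",(R0.T@(np.array([x,y,z])-s["tcp_pos"])*1000).round(1),"turn",best.round(1))
E
python3 -c "
from h import *
go(.444,-.360,.2,169)"
```

```text
clk 0.1 tcp [ 0.2494 -0.5725  0.2386] q6 -0.26 w 0.0871
shift [-263.3  117.1   38.8] turn [ 0.1 -0.  34.5]
```

>>> play_rows:
  plan: "-263 117 39 0 0 34.5 87;-263 117 39 0 0 34.5 87;-263 117 39 0 0 34.5 87;-263 117 39 0 0 34.5 87;-263 117 39 0 0 34.5 87;-263 117 39 0 0 34.5 87;-263 117 39 0 0 34.5 87;-263 117 39 0 0 34.5 87"

```text
clock: 1.1
tcp_pos: [0.4433, -0.3615, 0.2006]
eef_rot: [-0.0, 0.096, 0.995, 0.0]
contact_force: [-0.6, -0.3, -0.1]
gripper_width: 0.087
gripper_force: 0.0
```

```bash
python3 - <<'E'
from h import *
go(.444,-.360,.033,169)
s=manip.observe();f=cams.grab_frame("wrist");np.savez("w1.npz",**f,tcp=s["tcp_pos"],q=s["eef_rot"])
cv2.imwrite("pics/w1.png",f["pixels"][:,:,::-1]);print(f["mtx"],f["tool_from_camera"].round(3),f.keys())
E
```

```text
clk 1.1 tcp [ 0.4433 -0.3615  0.2006] q6 -1.36 w 0.087
shift [ -0.5   1.6 167.6] turn [-0.  -0.  -0.1]
[[320.01050883   0.         277.20041143]
 [  0.         320.01050883 209.70400782]
 [  0.           0.           1.        ]] [[ 0.     0.968  0.253  0.07 ]
 [ 1.    -0.    -0.     0.001]
 [ 0.     0.253 -0.968 -0.145]
 [ 0.     0.     0.     1.   ]] dict_keys(['pixels', 'mtx', 'tool_from_camera'])
```

View pics/w1.png

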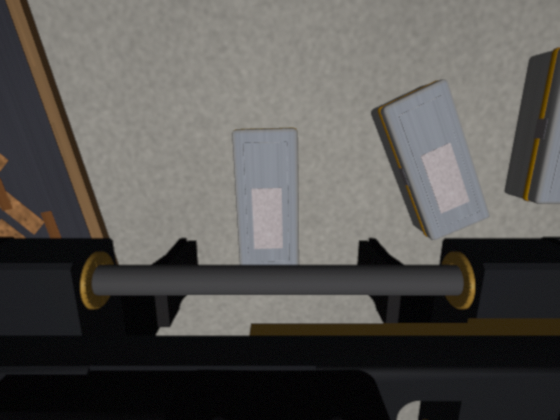

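The wrist view shows the far case's top at about (233..298, 130) to (240..298, 262), slightly left of the fingers' centre, and the mid case's top at (385,108), (445,82), (488,215), (433,238).

```bash
cat >> h.py <<'E'
def wray(f,uv,z):
    K=f["mtx"];T=f["tool_from_camera"];R0=Rn.from_quat(f["q"],scalar_first=True).as_matrix()
    d=np.array([(uv[0]-K[0,2])/K[0,0],-(uv[1]-K[1,2])/K[1,1],-1.])
    o=R0@T[:3,3]+f["tcp"];w=R0@T[:3,:3]@d
    return (o+w*(z-o[2])/w[2])[:2]
E
python3 - <<'E'
from h import *
f=dict(np.load("w1.npz"))
for n,c in {"far":[(234,131),(298,129),(299,262),(240,262)],"mid":[(385,108),(445,82),(488,215),(433,238)]}.items():
    w=np.array([wray(f,u,.05) for u in c]);print(n,w.round(3).tolist(),w.mean(0).round(3),np.linalg.norm(w[0]-w[1]).round(3),np.linalg.norm(w[1]-w[2]).round(3))
    for a,b in((0,3),(1,2)):
        d=w[b]-w[a];print(np.degrees(np.arctan2(d[1],d[0])).round(1))
E
```

```text
far [[0.372, -0.386], [0.381, -0.329], [0.508, -0.351], [0.497, -0.409]] [ 0.439 -0.369] 0.057 0.129
-10.3
-9.7
mid [[0.378, -0.251], [0.367, -0.198], [0.495, -0.164], [0.508, -0.218]] [ 0.437 -0.208] 0.055 0.132
14.2
14.5
```

>>> play_rows:
  plan: "-3 -8 60 0 0 -1 87;-3 -8 120 0 0 -1 87;-3 -8 150 0 0 -1 87;-3 -8 167 0 0 -1 87;-3 -8 167 0 0 -1 87;-3 -8 167 0 0 -1 50;-3 -8 167 0 0 -1 50;-3 -8 167 0 0 -1 50;-3 -8 167 0 0 -1 50;-3 -8 167 0 0 -1 50"
  newtons: 30

```text
clock: 2.4
tcp_pos: [0.446, -0.3697, 0.0346]
eef_rot: [0.001, 0.087, 0.996, -0.001]
contact_force: [-1.5, -0.9, 5.6]
gripper_width: 0.0599
gripper_force: 30.0
```

>>> play_rows:
  plan: "0 0 -15 0 0 0 50;0 0 -50 0 0 0 50;0 0 -100 0 0 0 50;0 0 -120 0 7 0 50;0 0 -120 0 14 0 50;0 0 -120 0 14 0 50;0 0 -120 0 14 0 50;0 0 -120 0 14 0 50;0 0 -120 0 14 0 50;0 0 -120 0 14 0 50"

```text
clock: 3.65
tcp_pos: [0.4452, -0.3691, 0.1538]
eef_rot: [-0.121, 0.086, 0.989, 0.011]
contact_force: [-0.4, 0.2, -3.4]
gripper_width: 0.0595
gripper_force: 30.0
```

```bash
cat >> h.py <<'E'
def ft(tag,n=4):
    import json
    T=[];F=[]
    for i in range(n):
        s=manip.observe();R0=Rn.from_quat(s["eef_rot"],scalar_first=True).as_matrix()
        T.append(R0.T@s["ft_torque"]);F.append(s["contact_force"]);
        cams.grab_frame("wrist")
    print(tag,"tool torque",np.mean(T,0).round(4),"sd",np.std(T,0).round(4),"F",np.mean(F,0).round(2),"w",round(s["gripper_width"],4),"tcp",s["tcp_pos"].round(4))
E
python3 -c "
from h import *
ft('tilt+')"
```

```text
tilt+ tool torque [ 0.0343 -0.7142  0.0034] sd [0.0554 0.0215 0.0281] F [-0.34 -0.01 -3.23] w 0.0596 tcp [ 0.4454 -0.3691  0.1536]
```

>>> play_rows:
  plan: "0 0 0 0 -7 0 50;0 0 0 0 -14 0 50;0 0 0 0 -21 0 50;0 0 0 0 -28 0 50;0 0 0 0 -28 0 50;0 0 0 0 -28 0 50;0 0 0 0 -28 0 50;0 0 0 0 -28 0 50"

```text
clock: 4.85
tcp_pos: [0.446, -0.3692, 0.1533]
eef_rot: [0.121, 0.086, 0.989, -0.011]
contact_force: [0.5, -0.2, -2.1]
gripper_width: 0.0598
gripper_force: 30.0
```

```bash
python3 -c "
from h import *
ft('tilt-');go(.445,-.37,.25,170)"
```

```text
tilt- tool torque [ 0.0122  0.6531 -0.0094] sd [0.0102 0.0183 0.0226] F [ 0.57 -0.19 -2.98] w 0.0598 tcp [ 0.4457 -0.3691  0.1534]
clk 5.05 tcp [ 0.4456 -0.3691  0.1534] q6 -1.23 w 0.0599
shift [-22.9  -1.  -93.9] turn [ 0. 14.  0.]
```

>>> play_rows:
  plan: "0 0 0 0 7 0 50;0 0 0 0 14 0 50;0 0 0 0 14 0 50;0 0 0 0 14 0 50;0 0 0 0 14 0 50"

```text
clock: 5.68
tcp_pos: [0.4447, -0.3689, 0.1536]
eef_rot: [0.0, 0.087, 0.996, 0.0]
contact_force: [-0.5, 0.0, -3.1]
gripper_width: 0.0602
gripper_force: 30.0
```

```bash
python3 -c "
from h import *
ft('level after -',8)"
```

```text
level after - tool torque [ 0.0353 -0.0697 -0.0045] sd [0.0257 0.0179 0.0325] F [-0.04  0.1  -3.26] w 0.0599 tcp [ 0.4453 -0.3691  0.1537]
```

>>> play_rows:
  plan: "0 0 0 0 7 0 50;0 0 0 0 14 0 50;0 0 0 0 14 0 50;0 0 0 0 14 0 50;0 0 0 0 14 0 50;0 0 0 0 7 0 50;0 0 0 0 0 0 50;0 0 0 0 0 0 50;0 0 0 0 0 0 50;0 0 0 0 0 0 50"

```text
clock: 7.32
tcp_pos: [0.4459, -0.3692, 0.1534]
eef_rot: [-0.0, 0.087, 0.996, -0.0]
contact_force: [-0.4, -0.4, -3.4]
gripper_width: 0.0598
gripper_force: 30.0
```

```bash
python3 -c "
from h import *
ft('level after +',8);go(.437,-.207,.033,14.4);go(.459,.25,.1,0)"
```

```text
level after + tool torque [ 0.0163 -0.001  -0.0056] sd [0.0215 0.026  0.0167] F [ 0.15 -0.18 -3.41] w 0.0599 tcp [ 0.4456 -0.3691  0.1533]
clk 7.725 tcp [ 0.4455 -0.3691  0.1534] q6 -1.33 w 0.0598
shift [ 36.4 158.1 120.4] turn [  0.   -0.  -24.4]
clk 7.725 tcp [ 0.4455 -0.3691  0.1534] q6 -1.33 w 0.0598
shift [ 93.7 612.1  53.5] turn [  0.  -0. -10.]
```

>>> play_rows:
  plan: "0 0 0 0 -7 0 50;0 0 0 0 -14 0 50;0 0 0 0 -14 0 50;0 0 0 0 -14 0 50;0 0 0 0 -14 0 50;0 0 0 0 -8 0 50;0 0 0 0 -2 0 50;0 0 0 0 -2 0 50;0 0 0 0 -2 0 50;0 0 0 0 -2 0 50;0 0 0 0 -2 0 50"

```text
clock: 9.1
tcp_pos: [0.445, -0.3691, 0.1538]
eef_rot: [0.018, 0.087, 0.996, -0.002]
contact_force: [0.4, -0.9, -3.8]
gripper_width: 0.0597
gripper_force: 30.0
```

```bash
python3 -c "
from h import *
ft('-2',10)"
```

```text
-2 tool torque [0.036  0.0062 0.0131] sd [0.0276 0.0214 0.0308] F [ 0.32 -0.12 -3.29] w 0.0598 tcp [ 0.4454 -0.3691  0.1536]
```

>>> play_rows:
  plan: "0 0 0 0 8 0 50;0 0 0 0 16 0 50;0 0 0 0 16 0 50;0 0 0 0 16 0 50;0 0 0 0 16 0 50;0 0 0 0 10 0 50;0 0 0 0 4 0 50;0 0 0 0 4 0 50;0 0 0 0 4 0 50;0 0 0 0 4 0 50;0 0 0 0 4 0 50"

```text
clock: 10.98
tcp_pos: [0.4458, -0.3691, 0.1531]
eef_rot: [-0.018, 0.087, 0.996, 0.002]
contact_force: [0.4, -0.4, -3.0]
gripper_width: 0.0596
gripper_force: 30.0
```

```bash
python3 -c "
from h import *
ft('+2',10)"
```

```text
+2 tool torque [ 0.0128 -0.0763  0.0132] sd [0.0315 0.0218 0.0273] F [ 0.17 -0.3  -3.05] w 0.0601 tcp [ 0.4454 -0.3691  0.1535]
```

```bash
python3 -c "
from h import *
go(.4455,-.3691,.036,170)"
```

```text
clk 11.475 tcp [ 0.4454 -0.3691  0.1536] q6 -1.34 w 0.0596
shift [ -4.2   0.  117.5] turn [-0. -2.  0.]
```

>>> play_rows:
  plan: "-1 0 30 0 -2 0 50;-3 0 65 0 -2 0 50;-4 0 95 0 -2 0 50;-4 0 108 0 -2 0 50;-4 0 114 0 -2 0 50;-4 0 118 0 -2 0 50;-4 0 118 0 -2 0 50;-4 0 118 0 -2 0 87;-4 0 118 0 -2 0 87;-4 0 118 0 -2 0 87;-4 0 70 0 -2 0 87;-4 0 10 0 -2 0 87"

```text
clock: 12.98
tcp_pos: [0.4483, -0.3694, 0.1436]
eef_rot: [-0.002, 0.087, 0.996, 0.001]
contact_force: [0.9, -1.0, 0.9]
gripper_width: 0.0863
gripper_force: 0.0
```

```bash
python3 -c "
from h import *
go(.438,-.207,.120,14.4);go(.438,-.207,.033,14.4)"
```

```text
clk 12.975 tcp [ 0.4483 -0.3694  0.1436] q6 -1.33 w 0.0863
shift [ 38.1 158.1  23.8] turn [  0.1  -0.2 -24.4]
clk 12.975 tcp [ 0.4483 -0.3694  0.1436] q6 -1.33 w 0.0863
shift [ 37.8 158.1 110.8] turn [  0.1  -0.2 -24.4]
```

>>> play_rows:
  plan: "38 158 10 0 0 -24.4 87;38 158 10 0 0 -24.4 87;38 158 10 0 0 -24.4 87;38 158 10 0 0 -24.4 87;38 158 70 0 0 -24.4 87;38 158 100 0 0 -24.4 87;38 158 110 0 0 -24.4 87;38 158 110 0 0 -24.4 87;38 158 110 0 0 -24.4 50;38 158 110 0 0 -24.4 50;38 158 110 0 0 -24.4 50;38 158 110 0 0 -24.4 50"
  newtons: 30

```text
clock: 14.48
tcp_pos: [0.4392, -0.2076, 0.034]
eef_rot: [0.0, -0.126, 0.992, -0.0]
contact_force: [-0.3, 0.7, 4.0]
gripper_width: 0.06
gripper_force: 30.0
```

>>> play_rows:
  plan: "0 0 -15 0 0 0 50;0 0 -60 0 0 0 50;0 0 -110 0 0 0 50;0 0 -120 0 -7 0 50;0 0 -120 0 -14 0 50;0 0 -120 0 -14 0 50;0 0 -120 0 -14 0 50;0 0 -120 0 -14 0 50;0 0 -120 0 -8 0 50;0 0 -120 0 -2 0 50;0 0 -120 0 -2 0 50;0 0 -120 0 -2 0 50"

```text
clock: 15.98
tcp_pos: [0.4387, -0.2072, 0.1528]
eef_rot: [0.017, -0.126, 0.992, 0.003]
contact_force: [-1.0, -1.3, -3.7]
gripper_width: 0.0597
gripper_force: 30.0
```

>>> play_rows:
  plan: "0 0 0 0 0 0 50;0 0 0 0 0 0 50"

```text
clock: 16.23
tcp_pos: [0.4385, -0.2077, 0.1536]
eef_rot: [0.018, -0.125, 0.992, 0.002]
contact_force: [0.4, -0.1, -3.7]
gripper_width: 0.0597
gripper_force: 30.0
```

```bash
python3 -c "
from h import *
ft('-2',10)"
```

```text
-2 tool torque [ 0.0047  0.0916 -0.0006] sd [0.0322 0.0331 0.0175] F [-0.07 -0.08 -3.  ] w 0.0595 tcp [ 0.4389 -0.2076  0.1534]
```

>>> play_rows:
  plan: "0 0 0 0 8 0 50;0 0 0 0 16 0 50;0 0 0 0 16 0 50;0 0 0 0 16 0 50;0 0 0 0 16 0 50;0 0 0 0 10 0 50;0 0 0 0 4 0 50;0 0 0 0 4 0 50;0 0 0 0 4 0 50;0 0 0 0 4 0 50;0 0 0 0 4 0 50"

```text
clock: 18.1
tcp_pos: [0.4393, -0.2074, 0.1531]
eef_rot: [-0.018, -0.126, 0.992, -0.002]
contact_force: [-0.3, 0.6, -3.3]
gripper_width: 0.0598
gripper_force: 30.0
```

```bash
python3 -c "
from h import *
ft('+2',10); go(.455,.25,.155,1)"
```

```text
+2 tool torque [ 0.0018 -0.0958  0.0099] sd [0.0239 0.0264 0.0273] F [ 0.15  0.1  -3.01] w 0.0597 tcp [ 0.4389 -0.2075  0.1534]
clk 18.6 tcp [ 0.4389 -0.2075  0.1534] q6 -1.23 w 0.0597
shift [-129.5  439.1   -6.1] turn [-0.2 -2.  13.4]
```

>>> play_rows:
  plan: "-130 439 -6 0 -2 13.4 50;-130 439 -6 0 -2 13.4 50;-130 439 -6 0 -2 13.4 50;-130 439 -6 0 -2 13.4 50;-130 439 -6 0 -2 13.4 50;-130 439 -6 0 -2 13.4 50;-130 439 -6 0 -2 13.4 50;-130 439 -6 0 -2 13.4 50;-130 439 -6 0 -2 13.4 50;-130 439 -6 0 -2 13.4 50"

```text
clock: 19.85
tcp_pos: [0.4551, 0.2494, 0.1546]
eef_rot: [-0.0, -0.009, 1.0, -0.002]
contact_force: [-0.5, -0.9, -2.6]
gripper_width: 0.0604
gripper_force: 30.0
```

```bash
python3 - <<'E'
from h import *
go(.455,.25,.041,1)
s=manip.observe();f=cams.grab_frame("wrist");np.savez("w2.npz",**f,tcp=s["tcp_pos"],q=s["eef_rot"])
cv2.imwrite("pics/w2.png",f["pixels"][:,:,::-1])
E
```

```text
clk 19.85 tcp [0.4551 0.2494 0.1546] q6 -2.37 w 0.0604
shift [  0.    1.2 113.6] turn [-0.3 -0.   0. ]
```

View pics/w2.png

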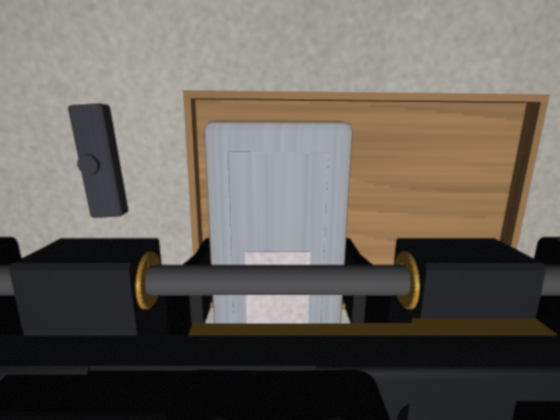

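The wrist view shows the tray aligned below, with near-rim corners at (186,92) and (547,95).

```bash
python3 - <<'E'
from h import *
f=dict(np.load("w2.npz"));print(wray(f,(186,92),.022),wray(f,(547,95),.022))
E
```

```text
[0.35972363 0.1733376 ] [0.35684786 0.46871978]
```

>>> play_rows:
  plan: "-4 1 35 0 0 0 50;-4 1 70 0 0 0 50;-4 1 95 0 0 0 50;-4 1 104 0 0 0 50;-4 1 110 0 0 0 50;-4 1 114 0 0 0 50;-4 1 114 0 0 0 50;-4 1 114 0 0 0 87;-4 1 114 0 0 0 87;-4 1 114 0 0 0 87;-4 1 70 0 0 0 87;-4 1 10 0 0 0 87"

```text
clock: 21.4
tcp_pos: [0.4588, 0.2504, 0.1449]
eef_rot: [-0.001, -0.009, 1.0, -0.003]
contact_force: [0.8, 0.5, -0.1]
gripper_width: 0.0867
gripper_force: 0.0
```

```bash
python3 -c "
from h import *
go(.436,-.075,.16,-10)"
```

```text
clk 21.4 tcp [0.4588 0.2504 0.1449] q6 -2.37 w 0.0867
shift [  28.7 -325.   -12.8] turn [-0.4 -0.1 11. ]
```

>>> play_rows:
  plan: "29 -325 -13 0 0 11 87;29 -325 -13 0 0 11 87;29 -325 -13 0 0 11 87;29 -325 -13 0 0 11 87;29 -325 -13 0 0 11 87;29 -325 -13 0 0 11 87;29 -325 -13 0 0 11 87;29 -325 -13 0 0 11 87"

```text
clock: 22.4
tcp_pos: [0.4367, -0.0735, 0.1592]
eef_rot: [0.001, 0.086, 0.996, -0.002]
contact_force: [0.4, 1.3, -0.3]
gripper_width: 0.0867
gripper_force: 0.0
```

```bash
python3 - <<'E'
from h import *
go(.436,-.075,.033,-10)
s=manip.observe();f=cams.grab_frame("wrist");np.savez("w3.npz",**f,tcp=s["tcp_pos"],q=s["eef_rot"])
cv2.imwrite("pics/w3.png",f["pixels"][:,:,::-1])
E
```

```text
clk 22.4 tcp [ 0.4367 -0.0735  0.1592] q6 -1.95 w 0.0867
shift [  0.6  -1.2 126.2] turn [-0.2  0.1  0.1]
```

View pics/w3.png

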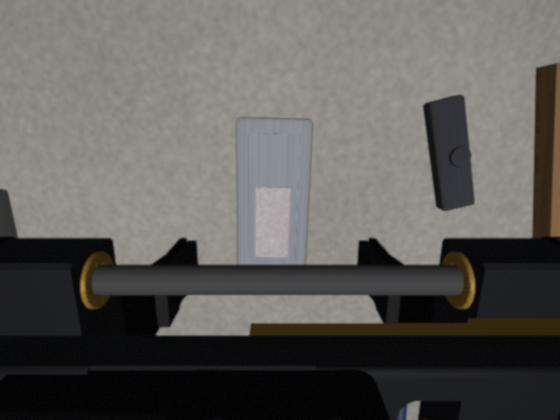

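The wrist view shows the near case's end edge from (237,119) to (312,120), with the sides at (238,260) and (306,260).

```bash
python3 - <<'E'
from h import *
f=dict(np.load("w3.npz"))
w=np.array([wray(f,u,.05) for u in[(237,119),(312,120),(306,260),(238,260)]])
e=(w[0]+w[1])/2;m=(w[2]+w[3])/2;d=(m-e)/np.linalg.norm(m-e);c=e+.07*d
yaw=np.degrees(np.arctan2(d[1],d[0]));print(w.round(3).tolist(),c,yaw);go(c[0],c[1],.033,yaw)
E
```

```text
[[0.358, -0.09], [0.368, -0.034], [0.482, -0.056], [0.472, -0.113]] [ 0.43174652 -0.07559519] -11.073072732486409
clk 22.45 tcp [ 0.4367 -0.0733  0.1592] q6 -1.95 w 0.0871
shift [  4.7  -2.7 126.2] turn [-0.2  0.1  1.2]
```

>>> play_rows:
  plan: "5 -3 60 0 0 1 87;5 -3 100 0 0 1 87;5 -3 126 0 0 1 87;5 -3 126 0 0 1 87;5 -3 126 0 0 1 50;5 -3 126 0 0 1 50;5 -3 126 0 0 1 50;5 -3 126 0 0 1 50;5 -3 111 0 0 1 50;5 -3 60 0 0 1 50;5 -3 6 0 0 1 50"
  newtons: 30

```text
clock: 23.82
tcp_pos: [0.4297, -0.0766, 0.1536]
eef_rot: [-0.001, 0.096, 0.995, -0.002]
contact_force: [1.1, 0.8, -2.6]
gripper_width: 0.0597
gripper_force: 30.0
```

>>> play_rows:
  plan: "0 0 0 0 -7 0 50;0 0 0 0 -14 0 50;0 0 0 0 -14 0 50;0 0 0 0 -14 0 50;0 0 0 0 -14 0 50;0 0 0 0 -8 0 50;0 0 0 0 -2 0 50;0 0 0 0 -2 0 50;0 0 0 0 -2 0 50;0 0 0 0 -2 0 50;0 0 0 0 -2 0 50"

```text
clock: 25.2
tcp_pos: [0.4303, -0.0765, 0.1532]
eef_rot: [0.018, 0.095, 0.995, -0.004]
contact_force: [0.5, -0.5, -2.7]
gripper_width: 0.0596
gripper_force: 30.0
```

```bash
python3 -c "
from h import *
ft('-2',10)"
```

```text
-2 tool torque [0.0285 0.0793 0.0118] sd [0.0217 0.0252 0.024 ] F [ 0.13 -0.15 -3.  ] w 0.06 tcp [ 0.4309 -0.0765  0.1532]
```

>>> play_rows:
  plan: "0 0 0 0 8 0 50;0 0 0 0 16 0 50;0 0 0 0 16 0 50;0 0 0 0 16 0 50;0 0 0 0 16 0 50;0 0 0 0 10 0 50;0 0 0 0 4 0 50;0 0 0 0 4 0 50;0 0 0 0 4 0 50;0 0 0 0 4 0 50;0 0 0 0 4 0 50"

```text
clock: 27.08
tcp_pos: [0.4314, -0.0765, 0.153]
eef_rot: [-0.017, 0.096, 0.995, -0.0]
contact_force: [0.5, 0.7, -3.4]
gripper_width: 0.0598
gripper_force: 30.0
```

```bash
python3 -c "
from h import *
ft('+2',10); go(.459,.392,.155,1)"
```

```text
+2 tool torque [ 0.0152 -0.1373 -0.0003] sd [0.0307 0.0263 0.0261] F [ 0.09  0.15 -2.83] w 0.0597 tcp [ 0.4309 -0.0765  0.1532]
clk 27.575 tcp [ 0.4309 -0.0765  0.1532] q6 -1.95 w 0.0597
shift [ 61.6 465.2  -1.5] turn [ -0.   -1.9 -12. ]
```

>>> play_rows:
  plan: "62 465 -2 0 -2 -12 50;62 465 -2 0 -2 -12 50;62 465 -2 0 -2 -12 50;62 465 -2 0 -2 -12 50;62 465 -2 0 -2 -12 50;62 465 -2 0 -2 -12 50;62 465 -2 0 -2 -12 50;62 465 -2 0 -2 -12 50;62 465 -2 0 -2 -12 50;62 465 -2 0 -2 -12 50;62 465 -2 0 -2 -12 50"

```text
clock: 28.95
tcp_pos: [0.4586, 0.3906, 0.1555]
eef_rot: [0.0, -0.009, 1.0, -0.0]
contact_force: [-1.0, -0.2, -3.2]
gripper_width: 0.0597
gripper_force: 30.0
```

```bash
python3 -c "
from h import *
go(.459,.392,.0405,1)"
```

```text
clk 28.95 tcp [0.4586 0.3906 0.1555] q6 -2.53 w 0.0597
shift [ -0.4   1.5 115. ] turn [-0.1  0.  -0. ]
```

>>> play_rows:
  plan: "0 1 35 0 0 0 50;0 1 70 0 0 0 50;0 1 95 0 0 0 50;0 1 104 0 0 0 50;0 1 110 0 0 0 50;0 1 115 0 0 0 50;0 1 115 0 0 0 50;0 1 115 0 0 0 87;0 1 115 0 0 0 87;0 1 115 0 0 0 87;0 1 70 0 0 0 87;0 1 5 0 0 0 87"

```text
clock: 30.45
tcp_pos: [0.4579, 0.3919, 0.1476]
eef_rot: [-0.001, -0.009, 1.0, -0.002]
contact_force: [0.8, 1.0, 1.1]
gripper_width: 0.086
gripper_force: 0.0
```

```bash
python3 -c "
from h import *
go(.4455,-.369,.16,-10)"
```

```text
clk 30.45 tcp [0.4579 0.3919 0.1476] q6 -2.53 w 0.086
shift [  26.3 -760.6   -9.3] turn [-0.2 -0.1 11. ]
```

>>> play_rows:
  plan: "26 -761 -10 0 0 11 87;26 -761 -10 0 0 11 87;26 -761 -10 0 0 11 87;26 -761 -10 0 0 11 87;26 -761 -10 0 0 11 87;26 -761 -10 0 0 11 87;26 -761 -10 0 0 11 87;26 -761 -10 0 0 11 87;26 -761 -10 0 0 11 87;26 -761 -10 0 0 11 87;26 -761 -10 0 0 11 87;26 -761 -10 0 0 11 87"

```text
clock: 31.95
tcp_pos: [0.4464, -0.3593, 0.1586]
eef_rot: [0.001, 0.087, 0.996, -0.0]
contact_force: [1.7, 0.5, 0.7]
gripper_width: 0.0873
gripper_force: 0.0
```

>>> play_rows:
  plan: "0 0 0 0 0 0 87;0 0 0 0 0 0 87;0 0 0 0 0 0 87"

```text
clock: 32.33
tcp_pos: [0.4466, -0.3559, 0.1583]
eef_rot: [0.001, 0.086, 0.996, -0.0]
contact_force: [0.4, -0.6, -0.4]
gripper_width: 0.0869
gripper_force: 0.0
```

```bash
python3 - <<'E'
from h import *
go(.4455,-.369,.033,-10)
f=cams.grab_frame("wrist");g=cams.grab_frame("scene")
cv2.imwrite("pics/w4.png",np.hstack([cv2.resize(x["pixels"],(400,300))[:,:,::-1] for x in(f,g)]))
E
```

```text
clk 32.325 tcp [ 0.4466 -0.3559  0.1583] q6 -1.35 w 0.0869
shift [ -1.  -13.1 125.3] turn [-0.   0.1  0.1]
```

View pics/w4.png

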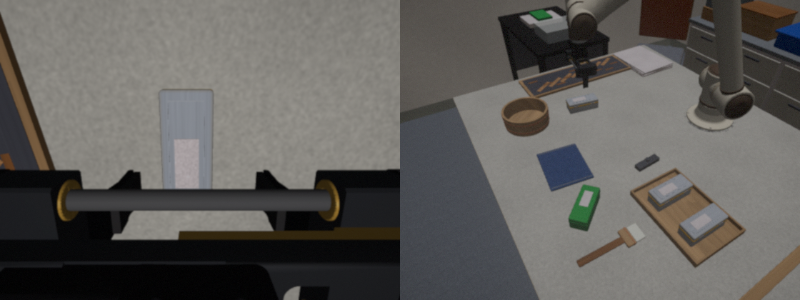

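Both quiet cases lie in the tray (about (670,189) and (703,222) in the right-hand half). The rattling case is slightly left of the fingers, as the numbers predict.

>>> play_rows:
  plan: "-1 -13 40 0 0 0 87;-1 -13 90 0 0 0 87;-1 -13 115 0 0 0 87;-1 -13 125 0 0 0 87;-1 -13 125 0 0 0 87;-1 -13 125 0 0 0 50;-1 -13 125 0 0 0 50;-1 -13 125 0 0 0 50;-1 -13 125 0 0 0 50;-1 -13 110 0 0 0 50;-1 -13 60 0 0 0 50;-1 -13 0 0 0 0 50"
  newtons: 35

```text
clock: 33.92
tcp_pos: [0.444, -0.3694, 0.1585]
eef_rot: [-0.001, 0.087, 0.996, 0.001]
contact_force: [1.6, -1.0, -3.7]
gripper_width: 0.0596
gripper_force: 35.0
```

```bash
python3 -c "
from h import *
go(.684,-.066,.192,-10)"
```

```text
clk 33.925 tcp [ 0.444  -0.3694  0.1585] q6 -1.33 w 0.0596
shift [-183.7  340.4  -33.7] turn [ 0.1 -0.2  0. ]
```

>>> play_rows:
  plan: "0 0 -34 0 0 0 50;-20 38 -34 0 0 0 50;-46 85 -34 0 0 0 50;-73 136 -34 0 0 0 50;-100 187 -34 0 0 0 50;-127 236 -34 0 0 0 50;-152 281 -34 0 0 0 50;-170 315 -34 0 0 0 50;-180 334 -34 0 0 0 50;-184 340 -34 0 0 0 50;-184 340 -34 0 0 0 50;-184 340 -34 0 0 0 50"

```text
clock: 35.42
tcp_pos: [0.6845, -0.0682, 0.1924]
eef_rot: [0.0, 0.088, 0.996, -0.0]
contact_force: [0.7, -0.0, -2.3]
gripper_width: 0.0598
gripper_force: 35.0
```

>>> play_rows:
  plan: "0 0 0 0 0 0 50;0 0 0 0 0 0 50;0 0 0 0 0 0 50;0 0 0 0 0 0 50;0 0 0 0 0 0 50;0 0 0 0 0 0 50;0 0 0 0 0 0 50;0 0 0 0 0 0 50"

```text
clock: 36.42
tcp_pos: [0.6853, -0.0669, 0.1923]
eef_rot: [0.001, 0.087, 0.996, -0.0]
contact_force: [1.2, 0.1, -2.4]
gripper_width: 0.0596
gripper_force: 35.0
```

```bash
python3 - <<'E'
from h import *
go(.684,-.066,.192,-10);print(manip.observe()["joint_velocities"].round(3))
f=cams.grab_frame("side");g=cams.grab_frame("scene")
cv2.imwrite("pics/w5.png",np.hstack([cv2.resize(x["pixels"],(400,300))[:,:,::-1] for x in(f,g)]))
E
```

```text
clk 36.425 tcp [ 0.6853 -0.0669  0.1923] q6 -1.88 w 0.0596
shift [1.4 0.6 0.3] turn [-0.   0.1  0. ]
[-0.001  0.001 -0.002  0.    -0.001 -0.001]
```

View pics/w5.png

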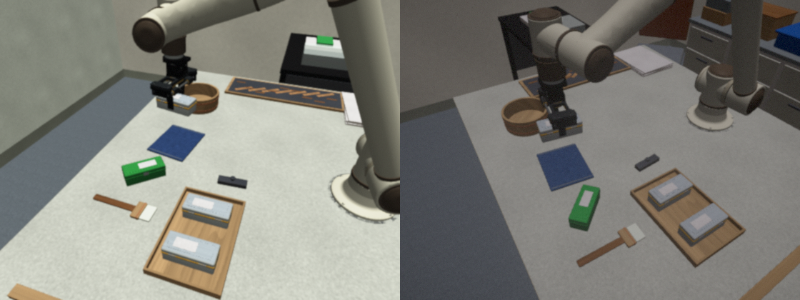

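The case is held level and still above the mat, and both quiet cases lie flat in the tray. The tub, brush and weight are where they were.

```bash
python3 -c "
from workcell import manip
print(manip.finish_job())"
```

```text
the job is handed in; nothing more can be done
None
```

I handed the job in at about 36 s with the rattling case (the one nearest the tub at the start) held level about 15 cm above the middle of the mat and the two quiet ones flat in the tray; the verdict wasn't shown.

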